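Bed a row of head weights against the paint-filling jig's fence

TASK

Take the straightedge by its orange grip and use it, and nothing else, to push the five loose steel weights on the black plate together as one group until all five bed squarely against the silver fence in one row; keep them pressed home there for about a second with a steady push of about 10 N on the fence, give or take 2 N and never more. Then stand the straightedge back on the grey mat, lengthways along it, and let go, leaving the row against the fence, and the two brass weights and everything else where they were.

Things in the scene. Friction and masses are not known exactly. Their poses are not given: they have to be found in the camera images.
- jig: paint-filling jig, fixed to the bench: flat, smooth black plate (friction about 0.25 against the weights), 195 mm (x) by 300 mm (y), 8 mm thick. Origin on its underside at bench level; the plate reaches 110 mm to -x and 85 mm to +x of it, 150 mm to either side, top 8 mm above it. Its +x axis points straight at the fence.
- fence: straight silver aluminium fence standing rigidly on the plate along its +x side, 210 mm long (along y), 18 mm high above the plate, 4 mm thick; it does not give. Origin in the middle of the foot of its flat working face, which looks to -x of the jig; axes parallel to the jig's.
- straightedge: straightedge: silver aluminium angle 200 mm long (y) with an upright orange grip block in its middle, 0.24 kg, standing on its foot. Origin at the underside, below the middle of the grip block. The flat working face looks to its +x, 10 mm in front of the origin and 26 mm high; the foot, 4 mm thick, reaches 25 mm behind the origin. The grip block is 14 mm thick (x), 64 mm long (y) and its top is 62 mm above the underside; centred over the origin.
- grip (a point): middle of the free part of the orange grip block, 46 mm above the straightedge's underside: good height for the grasp, so that the fingertips pass above the weights and the fence. Axes as the straightedge.
- mat: grey mat fixed to the bench, left or right of the jig: 80 mm (x) by 250 mm (y), 3 mm thick, origin at the centre of its underside. The straightedge starts on it, its length along the mat's y.
- weight1: loose square steel club-head weight, 24 by 24 mm, 12 mm high, about 54 g, lying flat on the plate; origin at the centre of its underside, x and y axes square to its sides. The five steel weights start in five separate lanes about 35 mm apart along the fence, at different distances from it and turned up to 0.3 rad either way, all within 90 mm to either side of the jig's middle.
- weight2: loose square steel club-head weight, 24 by 24 mm, 12 mm high, about 54 g, lying flat on the plate; origin at the centre of its underside, x and y axes square to its sides. The five steel weights start in five separate lanes about 35 mm apart along the fence, at different distances from it and turned up to 0.3 rad either way, all within 90 mm to either side of the jig's middle.
- weight3: loose square steel club-head weight, 24 by 24 mm, 12 mm high, about 54 g, lying flat on the plate; origin at the centre of its underside, x and y axes square to its sides. The five steel weights start in five separate lanes about 35 mm apart along the fence, at different distances from it and turned up to 0.3 rad either way, all within 90 mm to either side of the jig's middle.
- weight4: loose square steel club-head weight, 24 by 24 mm, 12 mm high, about 54 g, lying flat on the plate; origin at the centre of its underside, x and y axes square to its sides. The five steel weights start in five separate lanes about 35 mm apart along the fence, at different distances from it and turned up to 0.3 rad either way, all within 90 mm to either side of the jig's middle.
- weight5: loose square steel club-head weight, 24 by 24 mm, 12 mm high, about 54 g, lying flat on the plate; origin at the centre of its underside, x and y axes square to its sides. The five steel weights start in five separate lanes about 35 mm apart along the fence, at different distances from it and turned up to 0.3 rad either way, all within 90 mm to either side of the jig's middle.
- brass1: loose square brass weight, 24 by 24 mm, 12 mm high, near the +y end of the jig's plate, about 134 mm from the jig's middle; not part of the row, to be left alone. Origin at the centre of its underside.
- brass2: as brass1, near the -y end of the plate.
- paint_red: small paint jar with red lid, 42 mm diameter, 52 mm high, on the bench beyond the jig; leave alone. Origin centre of underside.
- paint_white: small paint jar with white lid, 42 mm diameter, 52 mm high, on the bench beyond the jig; leave alone. Origin centre of underside.
- brush: small brush, 170 mm, lying on the bench beyond the jig; leave alone.
- solvent: blue can, 66 mm diameter, 170 mm high, standing at the left of the bench; leave alone. Origin centre of underside.
- tape: roll of masking tape, 110 mm diameter, 36 mm high, at the right; leave alone. Origin centre of underside.
- grips: two black rubber club grips banded together, 265 mm long, 60 mm wide, 31 mm high, lying near right; leave alone. Origin centre of underside.
- organiser: blue compartment box, 80 by 220 mm, 35 mm high, fixed on the other side of the jig from the mat. Origin centre of underside.
Things that resemble listed ones, but are neither listed nor needed, are in the scene too. What is meant by the straightedge is not brown, and is the larger of those in its own colour.

How it is judged:
On the way, in this order (a step that is already met when the one before it is completed fails the run):
1. the straightedge is held and lifted off the mat (z of straightedge in the frame of mat above 0.02 m and contact force between the fingers and straightedge above 1 N), for 0.2 s.
2. all five weights bedded in one row (within 2.5 mm of the fence and 0.06 rad of square) and pressed on the fence with more than 7.5 N by the held straightedge, for 0.5 s (x of weight1 in the frame of fence between -0.0145 and -0.0095 m and y of weight1 in the frame of fence between -0.105 and 0.105 m and z of each of weight1, weight2, weight3, weight4, weight5 in the frame of fence below 0.003 m and angle between each of weight1, weight2, weight3, weight4, weight5's own z axis and vertical below 0.1 rad and angle between the x axis of each of weight1, weight2, weight3, weight4, weight5 and the x axis of fence, either way round below 0.06 rad and x of weight2 in the frame of fence between -0.0145 and -0.0095 m and y of weight2 in the frame of fence between -0.105 and 0.105 m and x of weight3 in the frame of fence between -0.0145 and -0.0095 m and y of weight3 in the frame of fence between -0.105 and 0.105 m and x of weight4 in the frame of fence between -0.0145 and -0.0095 m and y of weight4 in the frame of fence between -0.105 and 0.105 m and x of weight5 in the frame of fence between -0.0145 and -0.0095 m and y of weight5 in the frame of fence between -0.105 and 0.105 m and contact force between fence and anything else above 7.5 N and contact force between the fingers and straightedge above 1 N), for 0.5 s.
At the end, for the whole second after the job is handed in: All five steel weights lie flat in one row at rest, within 2.5 mm of the fence's face and 0.06 rad of square to it; the straightedge stands on its foot on the mat, at rest, its origin within 30 mm across and 35 mm along of the mat's centre, its length within 0.25 rad of the mat's (x of weight1 in the frame of fence between -0.0145 and -0.0095 m and y of weight1 in the frame of fence between -0.105 and 0.105 m and z of each of weight1, weight2, weight3, weight4, weight5 in the frame of fence below 0.003 m and angle between each of weight1, weight2, weight3, weight4, weight5, straightedge's own z axis and vertical below 0.1 rad and angle between the x axis of each of weight1, weight2, weight3, weight4, weight5 and the x axis of fence, either way round below 0.06 rad and x of weight2 in the frame of fence between -0.0145 and -0.0095 m and y of weight2 in the frame of fence between -0.105 and 0.105 m and x of weight3 in the frame of fence between -0.0145 and -0.0095 m and y of weight3 in the frame of fence between -0.105 and 0.105 m and x of weight4 in the frame of fence between -0.0145 and -0.0095 m and y of weight4 in the frame of fence between -0.105 and 0.105 m and x of weight5 in the frame of fence between -0.0145 and -0.0095 m and y of weight5 in the frame of fence between -0.105 and 0.105 m and x of straightedge in the frame of mat between -0.03 and 0.03 m and y of straightedge in the frame of mat between -0.035 and 0.035 m and z of straightedge in the frame of mat below 0.006 m and angle between the y axis of straightedge and the y axis of mat, either way round below 0.25 rad and linear speed of each of straightedge, weight1, weight2, weight3, weight4, weight5 below 0.01 m/s); the robot touches nothing.
It fails at once if the fence is pressed with more than 12.5 N (contact force between fence and anything else above 12.5 N).
It fails at once if a weight is touched by the fingers or arm instead of the straightedge (contact force between any of the fingers, the arm and weight1 above 0.3 N or contact force between any of the fingers, the arm and weight2 above 0.3 N or contact force between any of the fingers, the arm and weight3 above 0.3 N or contact force between any of the fingers, the arm and weight4 above 0.3 N or contact force between any of the fingers, the arm and weight5 above 0.3 N).
It fails at once if a brass weight is moved more than 5 mm (distance of any of brass1, brass2 from where it was at the start of the episode above 0.005 m).
It fails at once if another thing on the bench is moved more than 15 mm (distance of any of paint_red, paint_white, brush, solvent, tape, grips from where it was at the start of the episode above 0.015 m).
It also fails if it takes over 59 s, if anything falls off the work surface, if the arm or the gripper's body presses on something with over 40 N, if the wrist force passes 120 N, or if a joint passes its speed limit or range.

ROBOT

A 7-joint arm with a two-finger parallel gripper is mounted at the origin on the work surface. World frame = base frame: x ahead of the robot, y to its left, z up, the work surface at z = 0. Lengths are in m, angles in rad, forces in N, time in s.
With the tool pointing down it reaches from about 0.425 to 0.925 m from the base axis. Payload 6.8 kg.
Tool frame: the origin (TCP) lies on the centre line of the jaws, within the pads' length; the fingertips stand 11 mm ahead of it and the grasp point (between the pads) lies 8 mm behind it; z points along the fingers, y is the direction in which the jaws open and shut (so a half turn about z gives the same grasp; the last joint's range is limited). The gripper opens to 85 mm and grips with 20 to 120 N. Pads are 22 mm wide; open, the fingers measure 114 mm over their backs; the gripper's body (76 mm by 85 mm) begins 54 mm behind the grasp point. The pads swing forward as they close: fully open they stand 13 mm farther back than shut.
Start: joints at [-1.334, 0.477, 0.022, 1.555, -0.011, 1.109, -0.083], TCP at [0.228, 0.635, 0.242] pointing down, gripper open.
Joint ranges: [-2.96, 2.96], [-0.34, 2.1], [-1.41, 1.46], [0.24, 2.44], [-1.37, 4.51], [0.17, 1.92], [-2.96, 2.96]. Speed limits (rad/s): [2.39, 2.39, 3.14, 3.14, 3.14, 3.14, 3.14].

INTERFACE

Orientations are given as a rotation vector (axis times angle).
In Python, from bench import r gives the robot as it stands.
- The arm moves only by the tool send_rows, never from a script. Its argument "deltas" is a list of rows, each a list of 7 numbers: the opening, from 0 (shut) to 1 (fully open), then the shift along the tool's x, y, z as a fraction of full scale, then the turn, a rotation vector about the tool's x, y, z as a fraction of full scale. In form: [[hand, x, y, z, ax, ay, az], ...]. A call has 1 to 20 rows; each row is the pose to reach, as a shift and turn from the pose commanded when the call began, along the tool's axes at that moment, turning the shorter way round; what a row does not reach only later rows make up. Full scale, the value 1, is 150 mm for a shift and 180 degrees for a turn. A row lasts 1/12 s, in which the tool goes at most 41.7 mm and 7.16 degrees, less where a joint would pass 70% of its speed; a pose out of reach is approached as far as the arm can. A call with a number of a shift or a turn outside -1 to 1 is refused whole. A call with a gripper value outside its range is refused whole. The fingers move at their own pace and stop on an object; "squeeze" is the grip in N (left out, the last holds). Time passes only in rows, so rows that repeat a pose let the fingers close. It gives the time, the measured TCP pose, the force and the opening at its end, in the units of the state.
- r.get_obs(): the state, without advancing time (a new reading comes with each control period).
- r.grab_frame(name): name is "scene" or "top" or "wrist"; returns a dict with "pixels" (480x640x3 uint8, red, green, blue), "camera_matrix" (3x3 intrinsics, pixels), "dist_coeffs" ([k1, k2, p1, p2, k3] as OpenCV has them; the pictures are not rectified), "rvec" (rotation vector, rad) and "tvec" (3), from world to camera coordinates, as OpenCV has them. Camera axes: x right, y down, z forward; pixel columns grow to the right and rows downward; lengths in m; the calibration is good to about 2 mm. A picture is of the moment at which its call begins. There is no depth.
- r.hand_in(): hands the job in, once; it reports no verdict.
The state is a dict: "clock": time; "joints": joint angles; "qvel": joint speeds; "tau": joint torques, N m; "tcp_pos": TCP position; "orientation": TCP orientation; "contact_force": force on the tool from outside, world axes, zero at the start; "moment": the same for the moment, N m; "grip_width": finger opening in m.
Only numpy, scipy, OpenCV 4.12 (cv2) and the standard library are available. Lean on these libraries where they do the work, as an engineer would, in place of code of your own. Each camera call takes 0.05 s, during which the arm holds its last target. There are 200 camera calls.

## Working session

There is one attempt and no reset: what is moved stays moved. The work goes in short steps, Python scripts to look and compute and a tool call to move; the robot and the scene stay as the last step left them, time stands still between calls to the robot, and variables do not carry over. Pictures are saved under pics/ and viewed, about 8 in all and at most 12, crops included, and the job is handed in when it is done.

Besides the shell and the picture viewer there is one more tool, called after "Request:" as a command line: name --pt "numbers of a row" for each row, then --argument value for the rest. send_rows: Moves the arm, as the interface text tells. Shift numbers are shares of 150 mm and turn numbers shares of 180 degrees, none past 1 either way. Its arguments: {"type":"object","properties":{"deltas":{"type":"array","items":{"type":"array","items":{"type":"number"}}},"squeeze":{"type":"number"}},"required":["deltas"]}

```bash
mkdir -p pics; ls; python3 - <<'E'
from bench import r
import cv2,numpy as np
o=r.get_obs();print(o)
for n in("top","scene"):
    f=r.grab_frame(n);cv2.imwrite(f"pics/{n}0.png",f["pixels"][:,:,::-1]);print(n,f["camera_matrix"],f["dist_coeffs"],f["rvec"],f["tvec"])
E
```

```text
pics
{'clock': 0.0, 'joints': array([-1.3340906 ,  0.47780739,  0.022381  ,  1.55646229, -0.01150844,
        1.10928318, -0.08309829]), 'qvel': array([-0.00039095, -0.00063392, -0.00023865, -0.00106444, -0.00081663,
        0.00052288,  0.00163893]), 'tau': array([ 6.27164500e-04, -5.96463668e+01,  1.60892006e+00, -2.81177455e+01,
        1.25754270e-02,  9.45061678e-03, -6.17493470e-06]), 'tcp_pos': array([0.22800038, 0.63471897, 0.24131703]), 'orientation': array([-5.38938192e-01, -3.09484888e+00,  2.86468658e-03]), 'contact_force': array([ 0.78224445, -0.13183155,  0.641856  ]), 'moment': array([-0.03313823, -0.00484368, -0.04439261]), 'grip_width': 0.08568387299450984}
top [[602.27199977   0.         321.10565869]
 [  0.         602.27199977 239.98469746]
 [  0.           0.           1.        ]] [-0.03498504  0.          0.          0.          0.        ] [ 2.151618   -2.20722675  0.05828647] [0.03746496 0.52022811 1.78897639]
scene [[451.66221152   0.         308.55898791]
 [  0.         451.66221152 239.74576259]
 [  0.           0.           1.        ]] [-0.1167326  0.         0.         0.         0.       ] [ 0.84203052  2.7908867  -0.7384381 ] [ 0.44812263 -0.226897    1.19613107]
```

View pics/top0.png

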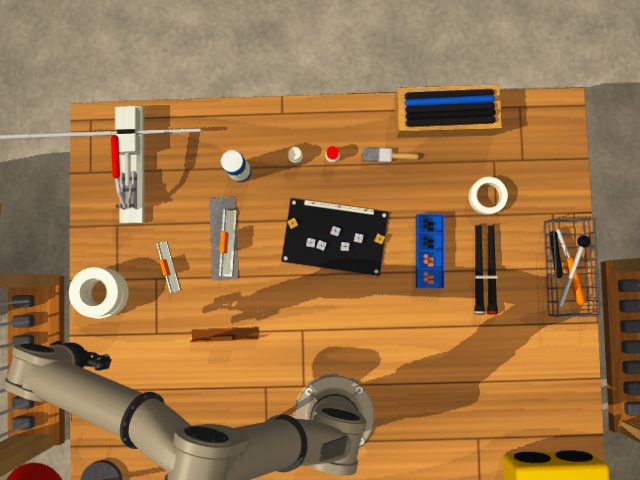

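View pics/scene0.png

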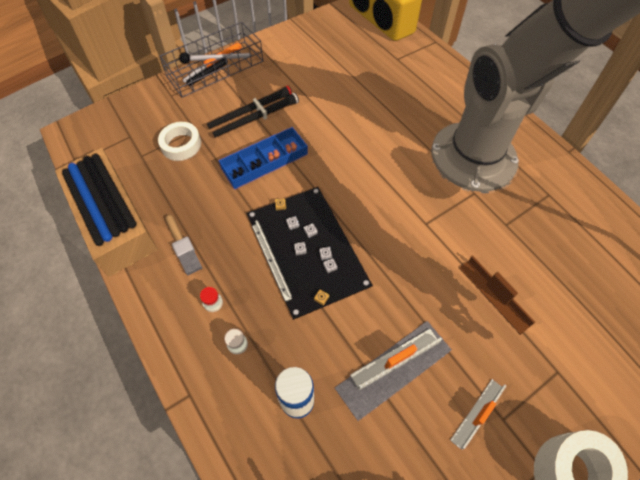

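The top view has the jig at about (335,237), with the fence on its upper (+x) side. The mat and the larger straightedge are at (225,240). The foot lies to the right of the orange grip, so the working face looks left (+y). Decoys: the small straightedge at (168,268) and the brown one at (225,334).

```bash
cat > h.py <<'E'
import cv2,numpy as np
from scipy.spatial.transform import Rotation as R
def ray(f,px,z):
    px=np.asarray(px,float).reshape(-1,1,2)
    n=cv2.undistortPoints(px,f["camera_matrix"],f["dist_coeffs"])[:,0]
    Rm=cv2.Rodrigues(np.asarray(f["rvec"],float))[0];c=-Rm.T@np.asarray(f["tvec"],float).ravel()
    d=np.c_[n,np.ones(len(n))]@Rm
    return c+d*((z-c[2])/d[:,2])[:,None]
def proj(f,P):
    return cv2.projectPoints(np.asarray(P,float).reshape(-1,1,3),np.asarray(f["rvec"],float),np.asarray(f["tvec"],float),f["camera_matrix"],f["dist_coeffs"])[0][:,0]
def hsv(f): return cv2.cvtColor(f["pixels"],cv2.COLOR_RGB2HSV)
def blobs(mask,amin,roi=None):
    m=mask.astype(np.uint8)
    if roi: 
        k=np.zeros_like(m);k[roi[1]:roi[3],roi[0]:roi[2]]=1;m&=k
    cs=cv2.findContours(m,cv2.RETR_EXTERNAL,cv2.CHAIN_APPROX_NONE)[0]
    return sorted([c[:,0].astype(float) for c in cs if cv2.contourArea(c)>=amin],key=lambda c:-len(c))
def rect(P):  # world contour -> centre, size, angle of long side
    (c,s,a)=cv2.minAreaRect((P[:,:2]*1000).astype(np.float32))
    if s[0]<s[1]: s=(s[1],s[0]);a+=90
    return np.round(c,1),np.round(s,1),round((a+90)%180-90,1)
E
python3 - <<'E'
from bench import r
from h import *
for n,ro in(("top",None),("scene",None)):
    f=r.grab_frame(n);H=hsv(f);print(n)
    h,s,v=H[...,0],H[...,1],H[...,2]
    roi=(150,190,400,290) if n=="top" else (230,180,520,450)
    for nm,m,z,a in(("plate",(v<60),.008,1000),("orange",(h<14)&(s>190)&(v>150),.065,20),("mat",(s<60)&(v>70)&(v<140),.003,300),("bright",(s<60)&(v>170),.02,15),("brass",(h>14)&(h<28)&(s>150)&(v>170),.02,15)):
        for c in blobs(m,a,roi)[:12]:
            print(nm,c.mean(0).round(),*rect(ray(f,c,z)))
    x0,y0,x1,y1=roi
    cv2.imwrite(f"pics/{n}1.png",cv2.resize(f["pixels"][y0:y1,x0:x1,::-1],None,fx=3.1 if n=="top" else 2.2,fy=3.1 if n=="top" else 2.2,interpolation=cv2.INTER_CUBIC))
E
```

```text
top
plate [335. 236.] [530.2 -16.5] [297.4 194.9] 80.3
mat [224. 243.] [535.6 321.2] [246.2  78.3] 0.8
bright [339. 207.] [619.3 -32.1] [207.5  13.7] 80.3
bright [229. 251.] [491.9 303.1] [144.6  28.1] -4.7
bright [170. 266.] [454.4 483.1] [149.9  22.5] 15.3
bright [220. 264.] [456.6 329.2] [65.9  6. ] -0.8
bright [223. 219.] [592.  317.7] [60.8  5.3] -5.2
bright [234. 220.] [589.6 285. ] [57.5  6. ] -0.9
bright [344. 246.] [502.5 -45.4] [21.  20.9] -1.6
bright [321. 245.] [505.8  24.8] [21.5 21.5] -28.0
bright [310. 242.] [515.2  55.8] [22.6 21.8] 74.5
bright [358. 238.] [525.5 -87.7] [22.6 21.8] -15.6
bright [335. 231.] [547.5 -18.4] [23.3 20.4] 74.4
brass [271. 202.] [635.7 163.1] [754.4  97. ] -90.0
brass [179. 250.] [500.9 449.8] [182.  157.3] 89.7
brass [270. 251.] [500.5 153.7] [242.5 157.6] 89.9
brass [238. 282.] [397.1 271.7] [363.6  36.2] -89.9
brass [393. 242.] [ 511.1 -184.9] [135.3  47.7] -1.9
brass [222. 241.] [524.1 322.7] [63.5 10.6] -4.4
brass [379. 239.] [ 520.3 -150.5] [23.9 22.9] 66.6
brass [292. 223.] [575.2 110. ] [23.  22.8] 25.2
brass [395. 214.] [ 591.7 -199.
[... 228 characters left out ...]
ght [406. 355.] [520.4 309. ] [201.1  34. ] -4.7
bright [271. 259.] [621.7 -28.5] [213.   14.6] 80.3
bright [294. 385.] [728.8 237.3] [71. 70.] -77.5
bright [302. 408.] [738.3 285.2] [58.4 23.2] -5.4
bright [275. 275.] [632.6  10.2] [68.2  6.4] 80.4
bright [363. 369.] [594.7 289.5] [56.3  6.2] -5.8
bright [471. 436.] [501.7 514. ] [51.4  3.1] 15.5
bright [235. 337.] [778.1  88.4] [32.9 23.3] 61.0
bright [239. 347.] [782.4 111.9] [35.8 14.9] -0.6
bright [325. 252.] [508.8  27.6] [22.9 21.3] 65.9
bright [300. 248.] [549.9 -15.6] [22.8 21.8] 67.0
bright [462. 425.] [501.4 487.7] [31.5  4.6] 14.7
brass [321. 297.] [577.  111.5] [23.1 22.8] -63.4
brass [280. 202.] [ 523.3 -149.3] [27.1 22.2] 58.2
```

View pics/top1.png

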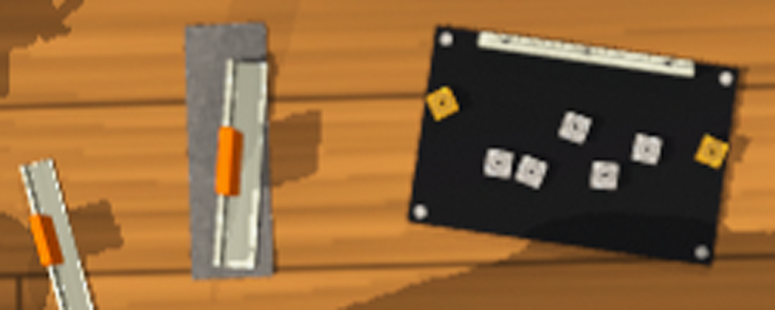

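The crop shows the plate with five steel weights, brass weights at both ends, and the straightedge on the mat with its foot toward −y. Next: a helper that converts target poses into move units.

```bash
cat >> h.py <<'E'
def go(r,p,yaw):
    """units to bring the TCP to p (m), tool down, tool y axis at yaw (deg) in world"""
    o=r.get_obs();R0=R.from_rotvec(o["orientation"])
    a=np.radians(yaw);y=np.array([np.cos(a),np.sin(a),0]);z=np.array([0,0,-1.])
    Rt=R.from_matrix(np.c_[np.cross(y,z),y,z])
    d=R0.inv().apply(np.array(p)-o["tcp_pos"]);w=(R0.inv()*Rt).as_rotvec()
    yy=R0.apply([0,1,0])
    print("at",o["tcp_pos"].round(4),"yaw",round(np.degrees(np.arctan2(yy[1],yy[0])),2),"F",o["contact_force"].round(2),"w",round(o["grip_width"],4),"t",round(o["clock"],2))
    print("shift",(d/.15).round(4),"turn",(w/np.pi).round(4),"rows>=",round(max(np.linalg.norm(d)/.0417,np.degrees(np.linalg.norm(w))/7.16),1))
E
python3 - <<'E'
from bench import r
from h import *
go(r,[.525,.32,.18],85.4)
E
```

```text
at [0.2281 0.6349 0.2417] yaw 70.24 F [-0.23 -0.16  0.42] w 0.0854 t 0.2
shift [-2.5726 -1.3062  0.413 ] turn [-0.0004 -0.     -0.0842] rows>= 10.5
```

Request:
send_rows --pt "1 -0.2 -0.1 0 0 0 0" --pt "1 -0.45 -0.22 0 0 0 0" --pt "1 -0.7 -0.35 0 0 0 0" --pt "1 -0.86 -0.435 0 0 0 0"

```text
clock: 0.53
tcp_pos: [0.3309, 0.5267, 0.2421]
orientation: [0.544, 3.092, -0.002]
contact_force: [0.8, 1.0, 0.8]
grip_width: 0.0853
```

Request:
send_rows --pt "1 -0.25 -0.13 0 0 0 0" --pt "1 -0.5 -0.25 0 0 0 0" --pt "1 -0.75 -0.38 0 0 0 0" --pt "1 -0.86 -0.435 0 0 0 0"

```text
clock: 0.87
tcp_pos: [0.4314, 0.4196, 0.2424]
orientation: [0.549, 3.091, -0.003]
contact_force: [0.1, -1.1, -0.3]
grip_width: 0.0857
```

Request:
send_rows --pt "1 -0.25 -0.13 0.1 0 0 -0.03" --pt "1 -0.5 -0.25 0.2 0 0 -0.06" --pt "1 -0.75 -0.38 0.35 0 0 -0.0842" --pt "1 -0.853 -0.436 0.413 0 0 -0.0842" --pt "1 -0.853 -0.436 0.413 0 0 -0.0842" --pt "1 -0.853 -0.436 0.413 0 0 -0.0842"

```text
clock: 1.37
tcp_pos: [0.526, 0.3177, 0.1791]
orientation: [-0.133, -3.137, 0.003]
contact_force: [-1.0, 0.3, 0.1]
grip_width: 0.0857
```

```bash
python3 - <<'E'
from bench import r
from h import *
go(r,[.525,.32,.18],85.4)
f=r.grab_frame("wrist");cv2.imwrite("pics/w0.png",f["pixels"][:,:,::-1])
H=hsv(f);h,s,v=H[...,0],H[...,1],H[...,2]
for nm,m,z,a in(("orange",(h<14)&(s>190)&(v>150),.065,200),("mat",(s<60)&(v>70)&(v<140),.003,1000),("bright",(s<60)&(v>170),.029,200)):
    for c in blobs(m,a)[:4]: print(nm,c.mean(0).round(),*rect(ray(f,c,z)))
E
```

```text
at [0.526  0.3177 0.1791] yaw 85.13 F [-0.95  0.29  0.09] w 0.0857 t 1.37
shift [ 0.0081  0.0144 -0.0058] turn [-0.0007 -0.0004 -0.0015] rows>= 0.1
orange [321. 223.] [519.5 316.2] [67.1 12.6] -4.6
orange [606.  89.] [452.4 486.4] [46.2  9.7] 15.2
mat [328. 209.] [536.6 323.5] [249.5  79.6] 1.0
mat [632. 331.] [654.6 574.1] [128.6  18.8] 2.1
mat [485. 347.] [653.4 446.6] [83.9 20.2] 24.7
bright [332. 203.] [523.3 324. ] [199.5   4. ] -4.6
bright [294. 114.] [459.7 311.9] [70.  27.4] -4.9
bright [294. 294.] [581.5 290.9] [53.2  4.6] -4.7
bright [600. 164.] [501.4 511.6] [47.2  3. ] 15.2
```

View pics/w0.png

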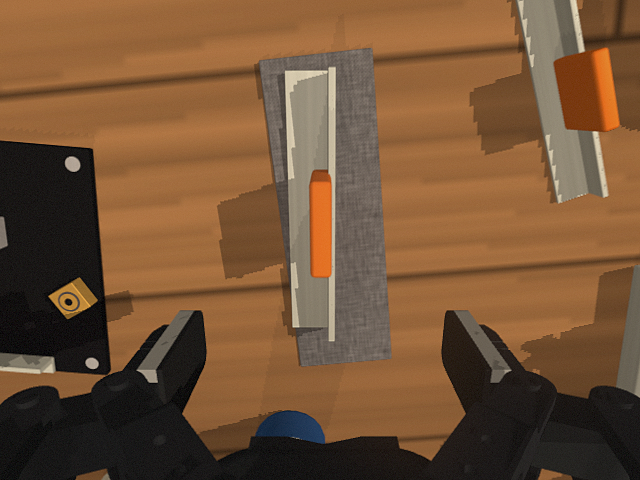

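The wrist view shows the straightedge on the mat: orange grip at (321,223), upright's top strip at (332,203), with the strip 200 mm long and the block 13 mm thick as given. Origin is ≈ (0.5225, 0.316), yaw 85.4°.

```bash
python3 - <<'E'
from bench import r
from h import *
go(r,[.5225,.316,.0415],85.4)
E
```

```text
at [0.5251 0.3201 0.1799] yaw 85.31 F [-1.09  0.96  1.27] w 0.085 t 1.42
shift [ 0.0143 -0.0286  0.9229] turn [-0.0001 -0.0003 -0.0005] rows>= 3.3
```

Request:
send_rows --pt "1 0.014 -0.028 0.15 0 0 0" --pt "1 0.014 -0.028 0.35 0 0 0" --pt "1 0.014 -0.028 0.55 0 0 0" --pt "1 0.014 -0.028 0.7 0 0 0" --pt "1 0.014 -0.028 0.82 0 0 0" --pt "1 0.014 -0.028 0.9 0 0 0" --pt "1 0.014 -0.028 0.923 0 0 0" --pt "1 0.014 -0.028 0.923 0 0 0" --pt "1 0.014 -0.028 0.923 0 0 0"

```text
clock: 2.17
tcp_pos: [0.5231, 0.3175, 0.043]
orientation: [0.125, 3.138, 0.002]
contact_force: [0.1, -0.7, -0.0]
grip_width: 0.0857
```

Request:
send_rows --pt "0.3 0 0 0 0 0 0" --pt "0.3 0 0 0 0 0 0" --pt "0.3 0 0 0 0 0 0" --pt "0.2 0 0 0 0 0 0" --pt "0 0 0 0 0 0 0" --pt "0 0 0 0 0 0 0" --pt "0 0 0 0 0 0 0" --pt "0 0 0 0 0 0 0" --pt "0 0 0 0 0 0 0" --pt "0 0 0 0 0 0 0" --squeeze 60

```text
clock: 3.0
tcp_pos: [0.5228, 0.3165, 0.0421]
orientation: [0.126, 3.139, 0.0]
contact_force: [-0.7, 0.3, 3.4]
grip_width: 0.013
```

```bash
python3 - <<'E'
from bench import r
from h import *
go(r,[.5225,.316,.1415],85.4)
E
```

```text
at [0.5228 0.3165 0.0421] yaw 85.4 F [-0.69  0.35  3.38] w 0.013 t 3.0
shift [ 0.0019 -0.0037 -0.6625] turn [ 0.0001  0.0001 -0.    ] rows>= 2.4
```

Request:
send_rows --pt "0 0 0 -0.1 0 0 0" --pt "0 0 0 -0.25 0 0 0" --pt "0 0 0 -0.45 0 0 0" --pt "0 0 0 -0.6 0 0 0" --pt "0 0 0 -0.66 0 0 0" --pt "0 0 0 -0.66 0 0 0" --pt "0 0 0 -0.66 0 0 0" --pt "0 0 0 -0.66 0 0 0" --pt "0 0 0 -0.66 0 0 0"

```text
clock: 3.75
tcp_pos: [0.5216, 0.3157, 0.1389]
orientation: [-0.126, -3.136, 0.003]
contact_force: [-0.6, -0.5, -1.3]
grip_width: 0.0131
```

```bash
python3 - <<'E'
from bench import r
from h import *
F=[]
for i in range(6):
    f=r.grab_frame("wrist");F.append(r.get_obs()["contact_force"])
print(np.mean(F,0),np.std(F,0))
cv2.imwrite("pics/w1.png",f["pixels"][:,:,::-1])
# target: straightedge origin in jig frame (-78,-1)mm
J=np.array([.5438,-.0174]);a=np.radians(-9.7);ux=np.array([np.cos(a),np.sin(a)]);uy=np.array([-ux[1],ux[0]])
p=J-.078*ux-.001*uy;print(p)
go(r,[*p,.16],-9.7)
E
```

```text
[ 0.42844234 -0.03372591 -2.19881049] [0.6816783  0.2896676  0.45853256]
[ 0.46674664 -0.00524353]
at [0.5226 0.3163 0.1404] yaw 85.4 F [ 0.92  0.15 -2.33] w 0.0133 t 4.05
shift [ 0.1993 -2.1667 -0.1293] turn [-2.000e-04  0.000e+00  5.283e-01] rows>= 13.3
```

View pics/w1.png

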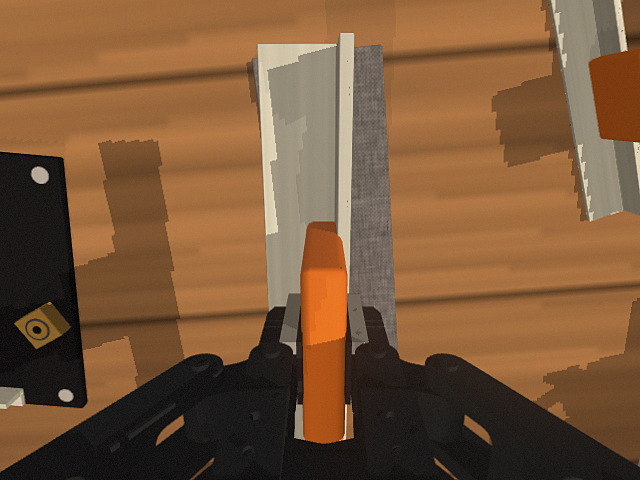

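The straightedge is held square between the pads (orange block at (325,330)), and the wrist reads −2.2 N for its weight. Now I move it over the plate.

Request:
send_rows --pt "0 0.02 -0.1 -0.13 0 0 0.03" --pt "0 0.04 -0.25 -0.13 0 0 0.065" --pt "0 0.05 -0.4 -0.13 0 0 0.1" --pt "0 0.07 -0.55 -0.13 0 0 0.135" --pt "0 0.09 -0.7 -0.13 0 0 0.17" --pt "0 0.1 -0.85 -0.13 0 0 0.205" --pt "0 0.12 -1 -0.13 0 0 0.24" --pt "0 0.12 -1 -0.13 0 0 0.264" --pt "0 0.12 -1 -0.13 0 0 0.264"

```text
clock: 4.8
tcp_pos: [0.4927, 0.1669, 0.1606]
orientation: [1.387, 2.818, -0.0]
contact_force: [0.7, 1.4, -2.3]
grip_width: 0.0139
```

```bash
python3 - <<'E'
from bench import r
from h import *
go(r,[.4667,-.0052,.16],-9.7)
E
```

```text
at [0.4927 0.1669 0.1606] yaw 37.58 F [ 0.75  1.42 -2.3 ] w 0.0139 t 4.8
shift [-0.8037 -0.8368  0.0039] turn [0.000e+00 1.000e-04 2.627e-01] rows>= 6.6
```

Request:
send_rows --pt "0 -0.1 -0.1 0 0 0 0.03" --pt "0 -0.22 -0.23 0 0 0 0.065" --pt "0 -0.35 -0.36 0 0 0 0.1" --pt "0 -0.47 -0.49 0 0 0 0.135" --pt "0 -0.6 -0.62 0 0 0 0.17" --pt "0 -0.72 -0.75 0 0 0 0.205" --pt "0 -0.804 -0.837 0.004 0 0 0.24" --pt "0 -0.804 -0.837 0.004 0 0 0.263" --pt "0 -0.804 -0.837 0.004 0 0 0.263" --pt "0 -0.804 -0.837 0.004 0 0 0.263"

```text
clock: 5.63
tcp_pos: [0.4683, -0.0029, 0.1599]
orientation: [2.392, 2.037, 0.001]
contact_force: [0.8, -1.0, -1.8]
grip_width: 0.0135
```

```bash
python3 - <<'E'
from bench import r
from h import *
go(r,[.4667,-.0052,.16],-9.7)
for n in("wrist","top","scene"):
    f=r.grab_frame(n);cv2.imwrite(f"pics/{n}2.png",f["pixels"][:,:,::-1])
    H=hsv(f);h,s,v=H[...,0],H[...,1],H[...,2]
    print(n)
    for nm,m,z,a in(("orange",(h<14)&(s>190)&(v>150),.182,100),("dark",(v<60),.008,3000),("bright20",(s<60)&(v>170),.02,30)):
        for c in blobs(m,a)[:9]: 
            R_=rect(ray(f,c,z))
            if abs(R_[0][1]+15)<170 and 400<R_[0][0]<650: print(nm,c.mean(0).round(),*R_)
go(r,[.4667,-.0052,.16],-9.7)
E
```

```text
at [ 0.4683 -0.0029  0.1599] yaw -9.16 F [ 0.82 -0.97 -1.75] w 0.0135 t 5.63
shift [-0.0168 -0.0081 -0.0006] turn [ 0.0002 -0.0001  0.003 ] rows>= 0.1
wrist
orange [324. 334.] [470.    4.7] [77.3 13.7] 80.9
dark [363. 262.] [457.2 -50.9] [579.7 384.3] -9.1
bright20 [294. 187.] [453.6   7.8] [215.1  48.5] 80.9
bright20 [546. 215.] [619.6 -31.8] [215.2   6. ] 80.2
bright20 [345. 159.] [488.1  30.3] [171.8   9.4] 81.1
bright20 [380. 125.] [515.8  58. ] [23.8 23.6] 79.5
bright20 [439. 225.] [547.7 -15.8] [26.4 25. ] -22.6
bright20 [372. 174.] [506.7  26.8] [24.4 23.9] -23.5
bright20 [358. 332.] [481.8 -89.3] [35.3 12.3] 85.8
bright20 [427. 320.] [533.5 -85.8] [27.2  8.8] 75.8
bright20 [298. 422.] [ 421.7 -163.4] [35.2  8.1] 83.6
top
dark [334. 237.] [531.2 -16.5] [297.9 192.7] 80.4
bright20 [338. 207.] [619.3 -32.1] [207.5  13.7] 80.3
scene
dark [318. 225.] [454.7 -61.2] [417.7 331.9] 80.3
bright20 [272. 262.] [621.9 -28.5] [213.   15.1] 80.2
bright20 [349. 229.] [426.7   6. ] [104.8  35.8] 80.2
at [ 0.4681 -0.0027  0.1598] yaw -9.2 F [-0.11  0.36 -2.23] w 0.013 t 5.78
shift [-0.0178 -0.0067 -0.0011] turn [ 0.0001 -0.0001  0.0028] rows>= 0.1
```

View pics/wrist2.png

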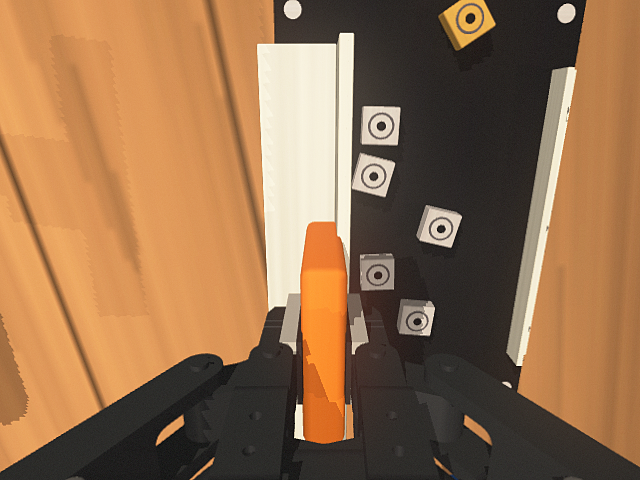

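The wrist view shows all five weights ahead of the straightedge's face (strip at x≈345). The fence's foot line runs from (515,360) to (553,70), and brass1 is at (468,20). I'll measure the fence face line and lower.

```bash
python3 - <<'E'
from bench import r
from h import *
f=r.grab_frame("wrist")
H=hsv(f);m=(H[...,1]<60)&(H[...,2]>170)
c=[c for c in blobs(m,100) if c[:,0].min()>480 and 150<np.ptp(c[:,1])][0]
L=np.array([[c[c[:,1]==y,0].min()-.5,y] for y in range(85,350,3)])
P=ray(f,L,.008)[:,:2]*1000
k=np.polyfit(P[:,1],P[:,0],1);res=P[:,0]-np.polyval(k,P[:,1]);print("face x=",k,"std",res.std(),"angle",90-np.degrees(np.arctan(k[0])))
J=np.array([543.8,-17.4]);print("at jig mid x",np.polyval(k,-30))
go(r,[.4667,-.0052,.0490],-9.7)
E
```

```text
face x= [1.73232209e-01 6.28999865e+02] std 0.22879060006091675 angle 80.17206112501266
at jig mid x 623.8028984946429
at [ 0.468  -0.0029  0.1598] yaw -9.24 F [ 0.62 -0.68 -2.38] w 0.0132 t 5.83
shift [-0.0165 -0.0061  0.7385] turn [ 0.     -0.0001  0.0025] rows>= 2.7
```

Request:
send_rows --pt "0 -0.008 -0.006 0.1 0 0 0.003" --pt "0 -0.0165 -0.006 0.25 0 0 0.003" --pt "0 -0.0165 -0.006 0.42 0 0 0.003" --pt "0 -0.0165 -0.006 0.57 0 0 0.003" --pt "0 -0.0165 -0.006 0.67 0 0 0.003" --pt "0 -0.0165 -0.006 0.71 0 0 0.003" --pt "0 -0.0165 -0.006 0.738 0 0 0.003" --pt "0 -0.0165 -0.006 0.738 0 0 0.003" --pt "0 -0.0165 -0.006 0.738 0 0 0.003" --pt "0 -0.0165 -0.006 0.738 0 0 0.003" --pt "0 -0.0165 -0.006 0.738 0 0 0.003"

```text
clock: 6.75
tcp_pos: [0.4671, -0.006, 0.0499]
orientation: [2.406, 2.019, 0.003]
contact_force: [-0.3, 0.2, -2.2]
grip_width: 0.0132
```

```bash
cat >> h.py <<'E'
def force(r,n=6):
    F=[];T=[]
    for i in range(n):
        f=r.grab_frame("wrist");o=r.get_obs();F.append(o["contact_force"]);T.append(o["moment"])
    a=np.radians(-9.8);u=np.array([np.cos(a),np.sin(a),0]);F=np.array(F)
    print("F",F.mean(0).round(2),"along fence dir",(F@u).mean().round(2),"sd",(F@u).std().round(2),"Mom",np.mean(T,0).round(3))
    return f
E
python3 - <<'E'
from bench import r
from h import *
f=force(r)
J=np.array([.5438,-.0174]);a=np.radians(-9.8);ux=np.array([np.cos(a),np.sin(a)]);uy=np.array([-ux[1],ux[0]])
p=J+.043*ux-.001*uy
go(r,[*p,.0490],-9.8)
E
```

```text
F [-0.16 -0.05 -2.11] along fence dir -0.15 sd 0.48 Mom [-0.021  0.034  0.004]
at [ 0.4665 -0.0061  0.0493] yaw -10.0 F [-0.25 -1.16 -2.69] w 0.013 t 7.05
shift [0.0099 0.8071 0.0021] turn [ 0.0001 -0.0001 -0.0011] rows>= 2.9
```

Request:
send_rows --pt "0 0.001 0.02 0.002 0 0 -0.001" --pt "0 0.001 0.05 0.002 0 0 -0.001" --pt "0 0.001 0.09 0.002 0 0 -0.001" --pt "0 0.002 0.14 0.002 0 0 -0.001" --pt "0 0.003 0.19 0.002 0 0 -0.001" --pt "0 0.003 0.24 0.002 0 0 -0.001" --pt "0 0.004 0.29 0.002 0 0 -0.001" --pt "0 0.005 0.34 0.002 0 0 -0.001" --pt "0 0.005 0.39 0.002 0 0 -0.001" --pt "0 0.006 0.44 0.002 0 0 -0.001" --pt "0 0.006 0.49 0.002 0 0 -0.001" --pt "0 0.007 0.54 0.002 0 0 -0.001" --pt "0 0.008 0.59 0.002 0 0 -0.001" --pt "0 0.008 0.63 0.002 0 0 -0.001" --pt "0 0.009 0.67 0.002 0 0 -0.001" --pt "0 0.009 0.71 0.002 0 0 -0.001" --pt "0 0.01 0.74 0.002 0 0 -0.001" --pt "0 0.01 0.765 0.002 0 0 -0.001" --pt "0 0.01 0.78 0.002 0 0 -0.001" --pt "0 0.01 0.79 0.002 0 0 -0.001"

```text
clock: 8.72
tcp_pos: [0.5801, -0.0248, 0.0477]
orientation: [-2.399, -2.02, 0.008]
contact_force: [-9.4, 2.0, -0.1]
grip_width: 0.0131
```

```bash
python3 - <<'E'
from bench import r
from h import *
f=force(r)
cv2.imwrite("pics/w3.png",f["pixels"][:,:,::-1])
J=np.array([.5438,-.0174]);a=np.radians(-9.8);ux=np.array([np.cos(a),np.sin(a)]);uy=np.array([-ux[1],ux[0]])
p=J+.046*ux-.001*uy
go(r,[*p,.0490],-9.8)
E
```

```text
F [-6.16  1.26 -1.91] along fence dir -6.28 sd 0.47 Mom [0.292 1.566 0.07 ]
at [ 0.58   -0.0248  0.0476] yaw -9.8 F [-6.07  1.5  -2.04] w 0.0127 t 9.02
shift [ 0.0007  0.0602 -0.0098] turn [-0.0022  0.0001  0.    ] rows>= 0.2
```

View pics/w3.png

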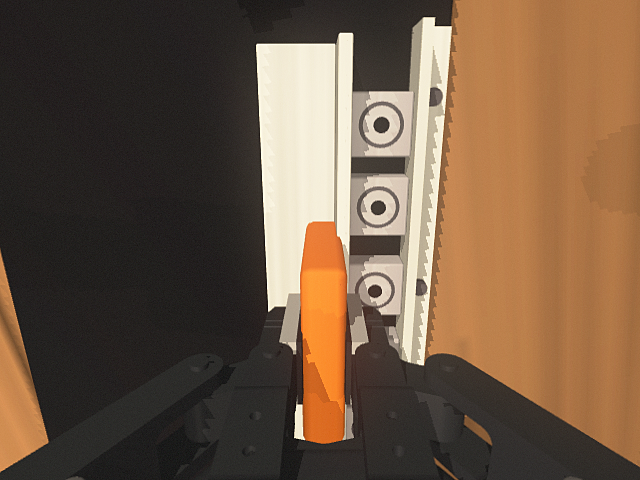

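Contact came earlier than I measured: the fence's working face is at jig x≈71, and what I took for its edge was the outer foot. The picture shows three weights ((381,125), (378,208), (375,290)) flush between face and fence. Force is about 6.2 N, with stiffness roughly 2 N/mm. I'll raise it gently.

Request:
send_rows --pt "0 0 0.002 0 0 0 0" --pt "0 0 0.004 0 0 0 0" --pt "0 0 0.006 0 0 0 0" --pt "0 0 0.007 0 0 0 0" --pt "0 0 0.007 0 0 0 0" --pt "0 0 0.007 0 0 0 0" --pt "0 0 0.007 0 0 0 0"

```text
clock: 9.6
tcp_pos: [0.5801, -0.0248, 0.0474]
orientation: [-2.398, -2.019, 0.009]
contact_force: [-9.1, 1.6, -0.7]
grip_width: 0.013
```

```bash
python3 - <<'E'
from bench import r
from h import *
f=force(r,5)
f=r.grab_frame("scene");cv2.imwrite("pics/s3.png",cv2.resize(f["pixels"][170:330,220:400,::-1],None,fx=3.5,fy=3.5,interpolation=cv2.INTER_CUBIC))
go(r,[.58,-.0248,.0490],-9.8)
E
```

```text
F [-8.63  1.97 -0.69] along fence dir -8.84 sd 0.57 Mom [0.367 2.003 0.075]
at [ 0.5801 -0.0248  0.0474] yaw -9.79 F [-8.8   1.94  0.02] w 0.0134 t 9.9
shift [-0.0002 -0.001  -0.0104] turn [-0.0028  0.      0.    ] rows>= 0.1
```

View pics/s3.png

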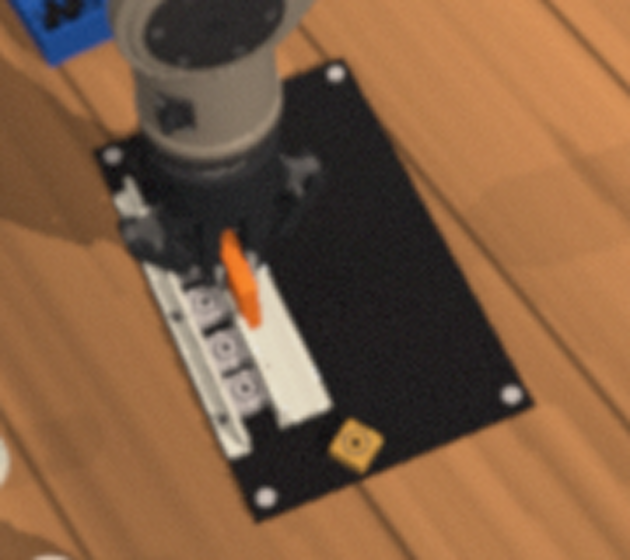

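Three weights at (205,300), (225,348) and (245,388) lie flush along the fence, and brass1 at (355,443) is clear. The other two are hidden by the hand. Force is ≈8.7 N, so one small step more and a hold of over a second.

Request:
send_rows --pt "0 0 0.001 0 0 0 0" --pt "0 0 0.002 0 0 0 0" --pt "0 0 0.003 0 0 0 0" --pt "0 0 0.003 0 0 0 0" --pt "0 0 0.003 0 0 0 0" --pt "0 0 0.003 0 0 0 0" --pt "0 0 0.003 0 0 0 0" --pt "0 0 0.003 0 0 0 0" --pt "0 0 0.003 0 0 0 0" --pt "0 0 0.003 0 0 0 0" --pt "0 0 0.003 0 0 0 0" --pt "0 0 0.003 0 0 0 0"

```text
clock: 10.9
tcp_pos: [0.5802, -0.0248, 0.0473]
orientation: [-2.397, -2.019, 0.01]
contact_force: [-9.2, 1.1, 0.0]
grip_width: 0.0132
```

```bash
python3 - <<'E'
from bench import r
from h import *
f=force(r,6)
go(r,[.58,-.0248,.0490],-9.8)
E
```

```text
F [-9.64  1.39 -0.19] along fence dir -9.73 sd 0.34 Mom [0.41  2.197 0.067]
at [ 0.5802 -0.0248  0.0473] yaw -9.79 F [-10.1    1.44   0.05] w 0.0137 t 11.2
shift [-0.0001 -0.0013 -0.0112] turn [-0.0031  0.0001  0.    ] rows>= 0.1
```

Request:
send_rows --pt "0 0 0.001 0 0 0 0" --pt "0 0 0.001 0 0 0 0" --pt "0 0 0.001 0 0 0 0" --pt "0 0 0.001 0 0 0 0" --pt "0 0 0.001 0 0 0 0" --pt "0 0 0.001 0 0 0 0" --pt "0 0 0.001 0 0 0 0" --pt "0 0 0.001 0 0 0 0" --pt "0 0 0.001 0 0 0 0" --pt "0 0 0.001 0 0 0 0" --pt "0 0 0.001 0 0 0 0" --pt "0 0 0.001 0 0 0 0"

```text
clock: 12.2
tcp_pos: [0.5802, -0.0248, 0.0473]
orientation: [-2.397, -2.019, 0.01]
contact_force: [-8.9, 2.2, -0.0]
grip_width: 0.0131
```

Request:
send_rows --pt "0 0 -0.01 0 0 0 0" --pt "0 0 -0.02 0 0 0 0" --pt "0 0 -0.03 0 0 0 0" --pt "0 0 -0.045 0 0 0 0" --pt "0 0 -0.07 -0.01 0 0 0" --pt "0 0 -0.11 -0.02 0 0 0" --pt "0 0 -0.17 -0.04 0 0 0" --pt "0 0 -0.25 -0.08 0 0 0" --pt "0 0 -0.33 -0.15 0 0 0" --pt "0 0 -0.4 -0.3 0 0 0" --pt "0 0 -0.45 -0.5 0 0 0" --pt "0 0 -0.5 -0.72 0 0 0" --pt "0 0 -0.5 -0.74 0 0 0" --pt "0 0 -0.5 -0.74 0 0 0"

```text
clock: 13.37
tcp_pos: [0.512, -0.0124, 0.1619]
orientation: [2.402, 2.022, 0.008]
contact_force: [-0.4, -0.1, -2.4]
grip_width: 0.0136
```

```bash
python3 - <<'E'
from bench import r
from h import *
f=r.grab_frame("wrist");cv2.imwrite("pics/w4.png",f["pixels"][:,:,::-1])
f=r.grab_frame("top");cv2.imwrite("pics/t4.png",cv2.resize(f["pixels"][185:285,270:400,::-1],None,fx=5,fy=5,interpolation=cv2.INTER_CUBIC))
go(r,[.535,.15,.16],37.8)
E
```

```text
at [ 0.5106 -0.0125  0.1594] yaw -9.8 F [ 0.53  0.39 -2.68] w 0.0134 t 13.47
shift [ 1.095  -0.024  -0.0037] turn [-0.000e+00 -2.000e-04 -2.644e-01] rows>= 6.6
```

View pics/w4.png

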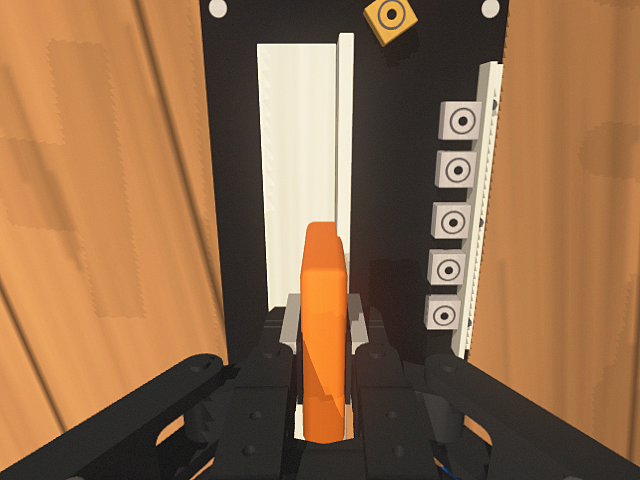

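The row of five at (461,121) … (443,316) is flush and square on the fence, and brass1 is unmoved. Returning to the mat.

Request:
send_rows --pt "0 0.08 0 0 0 0 -0.03" --pt "0 0.2 0 0 0 0 -0.065" --pt "0 0.34 0 0 0 0 -0.1" --pt "0 0.48 0 0 0 0 -0.135" --pt "0 0.62 0 0 0 0 -0.17" --pt "0 0.76 0 0 0 0 -0.205" --pt "0 0.9 0 0 0 0 -0.24" --pt "0 1 0 0 0 0 -0.265" --pt "0 1 0 0 0 0 -0.265"

```text
clock: 14.22
tcp_pos: [0.5361, 0.1391, 0.1577]
orientation: [-1.367, -2.826, 0.0]
contact_force: [0.5, -0.1, -2.1]
grip_width: 0.0131
```

```bash
python3 - <<'E'
from bench import r
from h import *
go(r,[.537,.322,.14],90)
E
```

```text
at [0.5361 0.1391 0.1577] yaw 38.36 F [ 0.47 -0.14 -2.12] w 0.0131 t 14.22
shift [0.9521 0.7619 0.1196] turn [-0.     -0.0009 -0.2869] rows>= 7.2
```

Request:
send_rows --pt "0 0.08 0.06 0 0 0 -0.03" --pt "0 0.2 0.16 0 0 0 -0.065" --pt "0 0.34 0.27 0 0 0 -0.1" --pt "0 0.48 0.38 0 0 0 -0.135" --pt "0 0.62 0.5 0.03 0 0 -0.17" --pt "0 0.76 0.61 0.06 0 0 -0.205" --pt "0 0.88 0.7 0.09 0 0 -0.24" --pt "0 0.952 0.762 0.12 0 0 -0.27" --pt "0 0.952 0.762 0.12 0 0 -0.287" --pt "0 0.952 0.762 0.12 0 0 -0.287" --pt "0 0.952 0.762 0.12 0 0 -0.287" --pt "0 0.952 0.762 0.12 0 0 -0.287"

```text
clock: 15.22
tcp_pos: [0.5394, 0.3161, 0.1409]
orientation: [-0.019, -3.14, 0.002]
contact_force: [-0.3, -1.1, -2.0]
grip_width: 0.0131
```

```bash
python3 - <<'E'
from bench import r
from h import *
go(r,[.537,.322,.0425],90)
E
```

```text
at [0.5394 0.3161 0.1409] yaw 89.29 F [-0.28 -1.09 -1.96] w 0.0131 t 15.22
shift [0.0155 0.0403 0.6559] turn [-0.0005 -0.0004 -0.0039] rows>= 2.4
```

Request:
send_rows --pt "0 0 0.01 0.1 0 0 0" --pt "0 0 0.01 0.25 0 0 0" --pt "0 0 0.01 0.4 0 0 0" --pt "0 0 0.01 0.52 0 0 0" --pt "0 0 0.01 0.58 0 0 0" --pt "0 0 0.01 0.62 0 0 0" --pt "0 0 0.01 0.635 0 0 0" --pt "0 0 0.01 0.645 0 0 0" --pt "0 0 0.01 0.65 0 0 0" --pt "0 0 0.01 0.655 0 0 0" --pt "0 0 0.01 0.655 0 0 0" --pt "0 0 0.01 0.655 0 0 0"

```text
clock: 16.22
tcp_pos: [0.5395, 0.3196, 0.0442]
orientation: [0.013, 3.141, 0.001]
contact_force: [-0.2, -0.4, -2.8]
grip_width: 0.0135
```

```bash
python3 - <<'E'
from bench import r
from h import *
f=force(r,4)
go(r,[.537,.322,.0425],90)
E
```

```text
F [-0.09 -0.01 -2.74] along fence dir -0.09 sd 0.52 Mom [0.005 0.005 0.017]
at [0.5393 0.3195 0.0438] yaw 89.54 F [-0.89  0.52 -2.81] w 0.0134 t 16.42
shift [0.0156 0.0167 0.0085] turn [ 0.0001  0.0001 -0.0026] rows>= 0.1
```

Position is fine. The last ~2 mm down, then release and lift.

Request:
send_rows --pt "0 0 0 0.004 0 0 0" --pt "0 0 0 0.008 0 0 0" --pt "0 0 0 0.012 0 0 0" --pt "0 0 0 0.014 0 0 0" --pt "0 0 0 0.014 0 0 0" --pt "0 0 0 0.014 0 0 0"

```text
clock: 16.92
tcp_pos: [0.5394, 0.3195, 0.0421]
orientation: [0.013, 3.141, 0.0]
contact_force: [-2.2, -1.6, 5.3]
grip_width: 0.0135
```

```bash
python3 - <<'E'
from bench import r
from h import *
f=force(r,4)
go(r,[.537,.322,.0425],90)
E
```

```text
F [-2.38 -1.47  5.55] along fence dir -2.1 sd 0.42 Mom [-0.252  0.416  0.011]
at [0.5394 0.3195 0.0421] yaw 89.53 F [-1.65 -1.23  5.53] w 0.0132 t 17.12
shift [ 0.0162  0.0166 -0.0025] turn [ 0.0001  0.0001 -0.0026] rows>= 0.1
```

Request:
send_rows --pt "0 0 0 -0.004 0 0 0" --pt "0.2 0 0 -0.004 0 0 0" --pt "0.3 0 0 -0.004 0 0 0" --pt "0.5 0 0 -0.004 0 0 0" --pt "0.8 0 0 -0.004 0 0 0" --pt "0.8 0 0 -0.004 0 0 0" --pt "0.8 0 0 -0.004 0 0 0" --pt "0.8 0 0 -0.004 0 0 0" --pt "0.8 0 0 -0.1 0 0 0" --pt "0.8 0 0 -0.25 0 0 0" --pt "0.8 0 0 -0.45 0 0 0" --pt "0.8 0 0 -0.65 0 0 0" --pt "0.8 0 0 -0.85 0 0 0" --pt "0.8 0 0 -0.92 0 0 0" --pt "0.8 0 0 -0.92 0 0 0" --pt "0.8 0 0 -0.92 0 0 0"

```text
clock: 18.45
tcp_pos: [0.5392, 0.3194, 0.1794]
orientation: [0.013, 3.141, 0.001]
contact_force: [0.4, 0.6, 0.3]
grip_width: 0.0684
```

```bash
python3 - <<'E'
from bench import r
from h import *
f=force(r,2);cv2.imwrite("pics/w5.png",f["pixels"][:,:,::-1])
H=hsv(f);h,s,v=H[...,0],H[...,1],H[...,2]
for nm,m,z,a in(("orange",(h<14)&(s>190)&(v>150),.065,200),("mat",(s<60)&(v>70)&(v<140),.003,1000),("strip",(s<60)&(v>170),.029,200)):
    for c in blobs(m,a)[:3]: print(nm,c.mean(0).round(),*rect(ray(f,c,z)))
f=r.grab_frame("top");H=hsv(f);h,s,v=H[...,0],H[...,1],H[...,2]
roi=(270,190,400,290);a=np.radians(-9.75);ux=np.array([np.cos(a),np.sin(a)]);uy=np.array([-ux[1],ux[0]])
for nm,m in(("bright",(s<60)&(v>150)),("brass",(h>14)&(h<28)&(s>150)&(v>170))):
    for c in blobs(m,15,roi):
        q=rect(ray(f,c,.02))
        if max(q[1])<260: d=q[0]-[543.8,-17.4];print(nm,*q,"jig",(d@ux).round(1),(d@uy).round(1))
cv2.imwrite("pics/t5.png",cv2.resize(f["pixels"][190:290,150:400,::-1],None,fx=3.1,fy=3.1,interpolation=cv2.INTER_CUBIC))
E
```

```text
F [ 0.04  0.32 -0.74] along fence dir -0.02 sd 0.03 Mom [0.012 0.029 0.   ]
orange [614.  89.] [453.3 485.5] [46.1  9.7] 15.0
orange [325. 231.] [535.9 319.9] [67.5 13.3] 0.1
mat [328. 188.] [536.6 323. ] [249.4  79.6] 1.0
mat [625. 358.] [671.5 576.9] [161.3  35.6] 12.7
strip [336. 209.] [539.5 327.3] [199.1   4.5] -0.4
strip [298. 116.] [475.4 310.5] [67.5 26.7] -0.4
strip [600. 167.] [501.4 510.8] [47.9  3.2] 15.2
bright [607.3 -28.9] [209.6  37.6] 80.3 jig 64.5 -0.6
brass [498.8  70.4] [215.3 156.5] 88.9 jig -59.2 78.9
brass [629.3  73.3] [205.2  88. ] 88.4 jig 68.9 103.9
brass [ 500.6 -184.6] [156.2  47.7] -1.9 jig -14.3 -172.1
brass [ 612.2 -170.2] [84.2 48.4] 88.5 jig 93.3 -139.0
brass [ 520.2 -150.4] [24.2 22.7] -28.2 jig -0.7 -135.1
brass [575.2 110. ] [23.  22.8] 25.2 jig 9.4 130.9
```

View pics/t5.png

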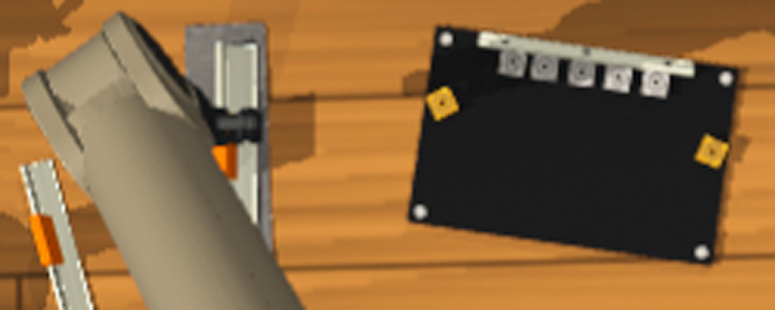

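View pics/w5.png

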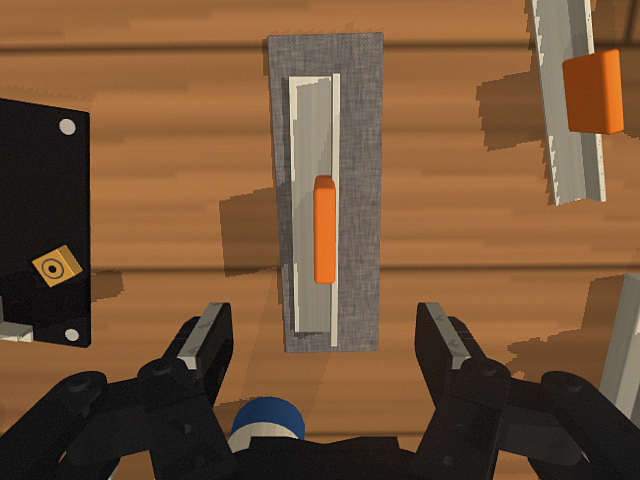

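The row of five at (512,64) … (656,82) sits flush on the fence. The brass weights are where they were, and the straightedge stands on the mat within 4 mm of its centre. The hand is clear.

```bash
python3 -c "
from bench import r
print(r.hand_in(), r.get_obs()['clock'])"
```

```text
the job is handed in; nothing more can be done
the job is handed in; nothing more can be done
```

I pushed the five steel weights together against the fence with the straightedge and held them there. Then I stood the straightedge back on the mat, let go and handed in at about 18.6 s. No verdict was reported.

**Press force:** the wrist sensor averaged about 9.7 N during the hold, which lasted roughly 2 s including the force checks. The fence force itself was not measured. Friction under the weights and the straightedge's foot could put it around 1 N lower.

**Final checks:**
- **Row:** the last pictures show all five weights flush and square against the fence. I judged this by eye, because the weights merged with the fence in the colour mask.
- **Brass weights:** they measure within about 1 mm of where they were.
- **Straightedge:** it stands about 4 mm from the mat's centre and 1.4° off its length. The hand is clear of it.

**What disagreed:** my wrist-camera estimate put the fence face about 10 mm too far away, because I had picked up its outer foot. Contact therefore came earlier than planned. One reading at that moment was 9.4 N, settling to 6.2 N before I raised the force. Forces between readings were not seen, so I cannot rule out a brief peak above that.

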